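Proof-pull the spring gauge to its forked mark

TASK

Clear the loose strut offcut off the bed of the pull gauge and set it down flat on the floor of the blue tray, the same way up, beside the offcut already there (do not drop it). Then pull the gauge's handle out against its spring until the tell-tale pointer, pushed along by the slide, stands between the two ears of the forked mark (not the plain one), without overrunning, and ease the handle back fully home, never letting it snap back, so that the pointer stays at the mark. Do not touch the tell-tale with the fingers, and leave the other things as they stand.

Things in the scene. Friction and masses are not known exactly. Their poses are not given: they have to be found in the camera images.
- gauge: fixed steel bench pull gauge; pulled along its own -x, z up. Origin on the bench; bed spans x -145..+220, y -60..+95 mm, 12 mm high. Two guide rails 10 mm wide centred at y = +-40 mm, x -145..+100, tops 36 mm above the bench. Behind them an upright plate (x 100..114) and the lying spring tube, 60 mm high. The two marks stand on the bed outside the +y rail
- slide (a joint): pull of the gauge's sprung slide in m: 0 fully home, grows along the gauge's -x as it is pulled, end stop at 0.135; the spring pulls it home with 3 N at 0, rising by 1 N per 10 mm. Steel block between the rails, 40 mm long, 36 high; its front face, at gauge x = +40 mm when home, pushes the tell-tale
- handle (a point): middle of the black handle bar, a round bar of 20 mm diameter and 98 mm long along the gauge's y, held at both ends by uprights (80 mm clear between them) over the slide; bar centre is 92 mm above the bench, free underneath for 40 mm; at home it is at gauge x = +60 mm
- rider: tell-tale: loose brass block 40 (along the pull) x 67 x 26 mm, lying between the rails in front of the slide and pushed by it; it stays where it is left. Origin under its middle, axes as the gauge's; underside 12 mm above the bench, highest point 42 mm. It carries the pointer. Not to be touched with the fingers
- pointer_tip (a point): end of the tell-tale's steel pointer, a blade 4 mm wide and 4 mm thick, reaching from the block over the +y rail and over the marks (bottom 38 mm, marks' tops 34 mm above the bench); this point is 74 mm to +y of the block's middle, at the same x, 40 mm above the bench
- fork_mark: forked mark, the one to pull to: fixed steel block 28 (along the pull) x 24 x 22 mm with a 12 mm wide slot between two ears 8 mm thick; origin under its middle, that is under the slot's centre; axes as the gauge's. It may be the nearer or the farther of the two marks
- plain_mark: plain mark, to be ignored: fixed solid steel block 28 x 24 x 22 mm without slot; origin under its middle
- strut: strut offcut to clear away: straight U channel of plain aluminium-grey steel, 180 x 41 x 21 mm high, walls 3 mm, open side up, 0.25-0.5 kg; lies across the gauge's rails in front of the tell-tale. Origin under its middle, x along its length, z up; grasp it across its 41 mm width
- tray: fixed blue open tray 250 x 160 x 35 mm outside, walls and floor 5 mm, on the left or the right of the gauge; origin under its middle, x along its length, z up
- old_strut: a like offcut, 160 x 41 x 21 mm, already in the tray along its length, near the tray's -y wall; leave it. Origin under its middle, x along its length
- carton: bystander: cardboard carton 190 x 140 x 86 mm high, on the other side of the gauge from the tray; origin under its middle
- tee: bystander: galvanised pipe tee standing upright, 60 mm across, 90 mm high, side branch reaching 54 mm to its +y; origin under its middle
- sealant: bystander: sealant cartridge standing upright, diameter 50, 205 mm high with its nozzle; origin under its middle
- elbow: bystander: galvanised pipe elbow lying flat, arms 42 mm along its +x and +y, 52 mm high; origin under its corner; lies on top of the carton

How it is judged:
On the way, in this order (a step that is already met when the one before it is completed fails the run):
1. the strut offcut lies flat on the tray's floor, let go (x of strut in the frame of tray between -0.06 and 0.06 m and y of strut in the frame of tray between -0.08 and 0.08 m and z of strut in the frame of tray below 0.012 m and angle between strut's own z axis and vertical below 0.12 rad and contact force between the fingers and strut below 0.1 N), for 0.2 s.
2. the slide is pulled out and has pushed the pointer between the ears of the forked mark (x of pointer_tip in the frame of fork_mark between -0.005 and 0.005 m and value of joint slide above 0.04 m), for 0.1 s.
At the end, for the whole second after the job is handed in: The strut offcut lies at rest in the tray, flat on its floor (within 7 mm and 0.12 rad, open side up, centre inside the walls); the pointer tip is within 5 mm of the forked mark's centre along the pull, at rest; the slide is home within 4 mm (x of strut in the frame of tray between -0.06 and 0.06 m and y of strut in the frame of tray between -0.08 and 0.08 m and z of strut in the frame of tray below 0.012 m and angle between strut's own z axis and vertical below 0.12 rad and x of pointer_tip in the frame of fork_mark between -0.005 and 0.005 m and value of joint slide below 0.004 m and linear speed of each of strut, rider below 0.02 m/s); the robot touches nothing.
It fails at once if the slide snaps back (faster than 0.4 m/s) (velocity of joint slide below -0.4 m/s).
It fails at once if the fingers press on the tell-tale (over 1 N) (contact force between the fingers and rider above 1 N).
It fails at once if the strut is let go in the air, its underside more than 70 mm above the bench (height (world z) of strut above 0.07 m and contact force between the fingers and strut below 0.1 N).
It fails at once if a bystander is moved more than 25 mm or tipped (distance of any of carton, tee, sealant, elbow, old_strut from where it was at the start of the episode above 0.025 m or angle between any of carton, tee, sealant, elbow, old_strut's own z axis and vertical above 0.3 rad).
It also fails if it takes over 56 s, if anything falls off the work surface, if the arm or the gripper's body presses on something with over 40 N, if the wrist force passes 120 N, or if a joint passes its speed limit or range.

ROBOT

A 6-joint arm with a two-finger parallel gripper is mounted at the origin on the work surface. World frame = base frame: x ahead of the robot, y to its left, z up, the work surface at z = 0. Lengths are in m, angles in rad, forces in N, time in s.
With the tool pointing down it reaches from about 0.35 to 0.775 m from the base axis. Payload 7.3 kg.
Tool frame: the origin (TCP) lies midway between the tips of the shut fingers; the grasp point (between the pads) lies 19 mm behind it (tcp_to_grasp is the distance from the TCP to the grasp point, in m); z points along the fingers, y is the line along which they close (so a half turn about z gives the same grasp; the last joint's range is limited). The gripper opens to 92 mm and grips with 3 to 60 N. Pads are 19 mm wide; open, the fingers measure 130 mm over their backs; the gripper's body (75 mm by 190 mm) begins 47 mm behind the grasp point.
Start: joints at [-1.343, 0.342, 1.524, -0, 1.275, -0.146], TCP at [0.192, -0.489, 0.227] pointing down, gripper open.
Joint ranges: [-2.53, 2.53], [-0.77, 2.02], [0.04, 2.7], [-1, 4.14], [0.28, 2.66], [-3.11, 3.11]. Speed limits (rad/s): [2.57, 2.57, 3.14, 3.14, 3.14, 3.14].

INTERFACE

Orientations are given as [roll, pitch, yaw] about the fixed x, y, z axes, in that order (R = Rz(yaw) Ry(pitch) Rx(roll)).
In Python, from cell import observe, read_camera, calibration, hand_in, tcp_to_grasp gives the robot as it stands.
- The arm moves only by the tool send_rows, never from a script. Its argument "targets" is a list of rows, each a list of 5 numbers: the opening, from 0 (shut) to 1 (fully open), then the shift along the world's x, y, z in m, then the turn about the world's z in rad. A call has 1 to 5 rows; each row shifts and turns the commanded pose from where the row before left it; what a row does not reach is not made up. A row lasts 1/10 s, in which the tool goes at most 50 mm and 8.59 degrees, less where a joint would pass 70% of its speed; a pose out of reach is approached as far as the arm can. A call is refused whole if a number of a shift passes 0.05 or a number of a turn 0.15, either way. A call with a gripper value outside its range is refused whole. The fingers move at their own pace and stop on an object; "grip_force" is the grip in N (left out, the last holds). Time passes only in rows, so rows that do not move let the fingers close. It gives the time, the measured TCP pose, the force, the opening and the grip force at its end, in the units of the state.
- observe(): the state, without advancing time (a new reading comes with each control period).
- read_camera(name): name is "scene" or "top"; returns (picture, depth): 384x512x3 uint8, red, green, blue; 384x512 float32, m along the optical axis (not along the pixel's ray), 0 where there is no reading.
- calibration(name): a dict with "intrinsics" (3x3 intrinsics, pixels), "world_to_cam" (4x4, takes a point from world to camera coordinates). Camera axes: x right, y up, looking along -z (the intrinsics and any distortion apply to the point x, -y, -z); pixel columns grow to the right and rows downward; lengths in m; the calibration is good to about 2 mm. A picture is of the moment at which its call begins. calibration takes no time and is no camera call.
- hand_in(): hands the job in; it is judged then, once.
The state is a dict: "time": time; "qpos": joint angles; "qvel": joint speeds; "joint_efforts": joint torques, N m; "tool_pos": TCP position; "tool_rot": TCP orientation; "contact_force": force on the tool from outside, world axes, zero at the start; "torque": the same for the moment, N m; "opening": finger opening in m; "grip_force": force on a finger pad.
Only numpy, scipy, OpenCV 4.12 (cv2) and the standard library are available. Lean on these libraries where they do the work, as an engineer would, in place of code of your own. Each camera call takes 0.05 s, during which the arm holds its last target. There are 200 camera calls.

## Working session

There is one attempt and no reset: what is moved stays moved. The work goes in short steps, Python scripts to look and compute and a tool call to move; the robot and the scene stay as the last step left them, time stands still between calls to the robot, and variables do not carry over. Pictures are saved under pics/ and viewed, at most 10 in all, crops included, and the job is handed in when it is done.

Besides the shell and the picture viewer there is one more tool, called by a JSON object that holds its "op" and its "data". send_rows: Moves the arm, as the interface text tells. Its arguments: {"type":"object","properties":{"targets":{"type":"array","items":{"type":"array","items":{"type":"number"}}},"grip_force":{"type":"number"}},"required":["targets"]}

```bash
mkdir -p pics; ls; cat > h.py <<'E'
import numpy as np, cv2
from cell import *
def grab(n):
    p,d=read_camera(n); np.savez(f'{n}.npz',p=p,d=d); return p,d
def load(n):
    z=np.load(f'{n}.npz'); return z['p'],z['d']
def cloud(n,d):
    c=calibration(n);K=np.array(c['intrinsics']);T=np.linalg.inv(np.array(c['world_to_cam']))
    v,u=np.mgrid[:d.shape[0],:d.shape[1]]
    P=np.stack([(u-K[0,2])/K[0,0]*d,-(v-K[1,2])/K[1,1]*d,-d],-1)
    return P@T[:3,:3].T+T[:3,3]
E
python3 - <<'E'
from h import *
for n in('scene','top'):
    p,d=grab(n); cv2.imwrite(f'pics/{n}0.png',cv2.resize(p[:,:,::-1],(800,600)))
    c=calibration(n);print(c)
s=observe();print(s['time'],s['tool_pos'],s['tool_rot'],s['opening'],tcp_to_grasp)
E
```

```text
pics
{'intrinsics': array([[406.20565346,   0.        , 251.96426581],
       [  0.        , 406.20565346, 189.27819771],
       [  0.        ,   0.        ,   1.        ]]), 'world_to_cam': array([[-0.73847007,  0.67427918, -0.0030897 ,  0.45571345],
       [-0.48590393, -0.52897351,  0.69576174,  0.20049294],
       [ 0.46750328,  0.51530052,  0.71826601, -1.33274769],
       [ 0.        ,  0.        ,  0.        ,  1.        ]])}
{'intrinsics': array([[397.98556403,   0.        , 262.25783483],
       [  0.        , 397.98556403, 192.83526441],
       [  0.        ,   0.        ,   1.        ]]), 'world_to_cam': array([[ 0.00790207, -0.99962405,  0.02625498, -0.04598069],
       [ 0.98680866,  0.01204103,  0.16144247, -0.57007001],
       [-0.16169792,  0.02463291,  0.98653282, -0.94754279],
       [ 0.        ,  0.        ,  0.        ,  1.        ]])}
0.1 [ 0.19160737 -0.48839941  0.22612258] [-3.14022909e+00 -1.60360018e-04  3.73731757e-01] 0.09203100298008605 0.0188
```

View pics/scene0.png

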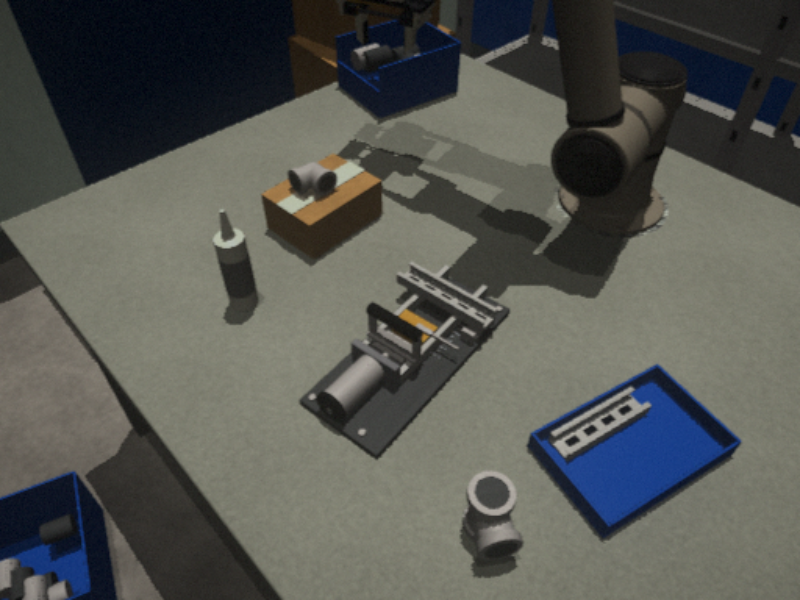

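View pics/top0.png

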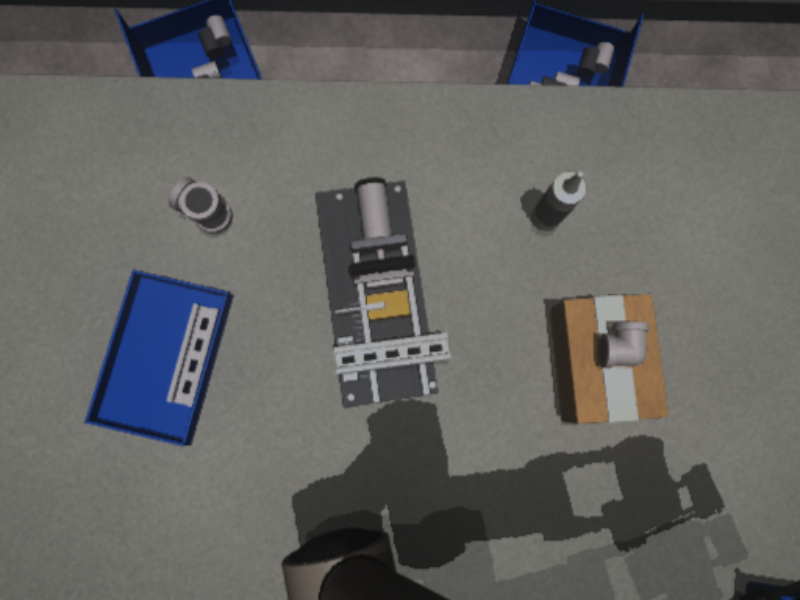

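The top view shows the gauge in the middle with its axis nearly along +x, and the strut across it at pixel (392,352) of 800x600. The tray is on the left at (160,357), with the old strut near its right wall. Small marks are half hidden under the strut's left end, at about (347,340) and (348,377).

```bash
cat > m.py <<'E'
from h import *
def rect(m,X,name):
    P=X[m][:,:2].astype(np.float32); r=cv2.minAreaRect(P); b=cv2.boxPoints(r)
    e=b[1]-b[0];f=b[2]-b[1]; L=e if np.hypot(*e)>np.hypot(*f) else f
    print(name,m.sum(),'c',np.round(r[0],4),'size',np.round(r[1],4),'long-axis deg',round(np.degrees(np.arctan2(L[1],L[0])),2),'z med',round(float(np.median(X[m][:,2])),4))
    return r
def big(m):
    n,l,s,_=cv2.connectedComponentsWithStats(m.astype(np.uint8)); return l==1+np.argmax(s[1:,4])
E
python3 - <<'E'
from m import *
p,d=load('top');X=cloud('top',d);z=X[...,2];hsv=cv2.cvtColor(p,cv2.COLOR_RGB2HSV)
H,S,V=[hsv[...,i].astype(int) for i in range(3)]
v,u=np.mgrid[:384,:512]
def box(a,b,c,e): return (u>a*.64)&(u<b*.64)&(v>c*.64)&(v<e*.64)
print('table z',np.median(z[box(650,780,100,250)]))
rect(big(box(325,460,325,385)&(z>.045)&(z<.07)),X,'strut')
st=box(325,460,325,385)&(z>.03)&(z<.07)
bed=big(box(300,460,170,410)&(V<75)&(z>.005)&(z<.02));rect(bed,X,'bed')
rect(big(box(330,430,240,285)&(z>.085)&(z<.11)),X,'bar')
b=(H>105)&(H<130)&(S>150)&box(70,250,260,455)
rect(big(b),X,'trayblue')
rect(b&(z>.025),X,'trayrim')
rect(big(box(150,235,290,415)&(S<80)&(V>60)&(z>.012)&(z<.04)),X,'old')
rect(big(box(360,415,285,325)&(S>120)&(H<30)&(z>.02)),X,'rider')
cv2.imwrite('pics/crop1.png',cv2.resize(p[110:265,200:300,::-1],None,fx=3.8,fy=3.8,interpolation=cv2.INTER_CUBIC))
E
```

```text
table z -6.472353727127178e-05
strut 265 c [ 0.4736 -0.0145] size [0.0114 0.1795] long-axis deg -81.89 z med 0.0564
bed 1866 c [0.6368 0.0664] size [0.2646 0.0705] long-axis deg 8.92 z med 0.0116
bar 333 c [0.6207 0.0037] size [0.0203 0.0978] long-axis deg -81.26 z med 0.0998
trayblue 4931 c [0.4488 0.2117] size [0.461  0.2487] long-axis deg 77.48 z med 0.0048
trayrim 631 c [0.4488 0.2117] size [0.461  0.2487] long-axis deg 77.48 z med 0.0339
old 236 c [0.4818 0.29  ] size [0.0138 0.1587] long-axis deg -14.22 z med 0.025
rider 357 c [ 0.4989 -0.013 ] size [0.1779 0.0648] long-axis deg 6.79 z med 0.0373
```

View pics/crop1.png

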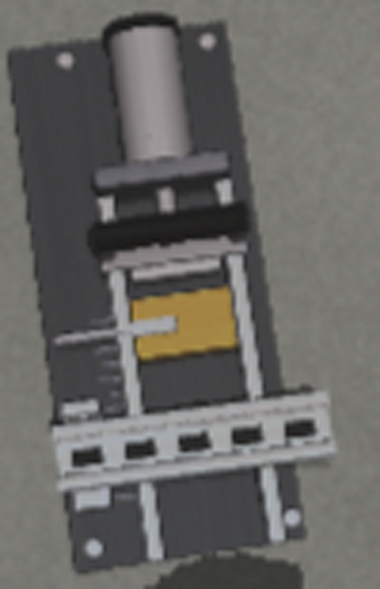

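The crop shows one mark sticking out on each side of the strut, its floor holes, and the rider and pointer behind it. I need both strut walls, and a tray fit without outliers.

```bash
python3 - <<'E'
from m import *
p,d=load('top');X=cloud('top',d);z=X[...,2];hsv=cv2.cvtColor(p,cv2.COLOR_RGB2HSV)
H,S,V=[hsv[...,i].astype(int) for i in range(3)]
v,u=np.mgrid[:384,:512]
def box(a,b,c,e): return (u>a*.64)&(u<b*.64)&(v>c*.64)&(v<e*.64)
y=X[...,1];x=X[...,0]
rect(box(325,460,325,385)&(z>.05)&(z<.07),X,'strut both walls')
rect(box(325,460,325,385)&(z>.037)&(z<.07)&(V>90),X,'strut z>.037')
rr=(z>.03)&(z<.04)&(y>.15)&(y<.45)&(x>.25)&(x<.65)&box(60,250,250,460)
rect(rr,X,'trayrim')
rect((z>.0225)&(z<.03)&(S<80)&box(150,235,290,415),X,'old both')
# rider at z 38
g=np.array([np.cos(np.radians(8.8)),np.sin(np.radians(8.8))]);n=np.array([-g[1],g[0]])
o=np.array([.6207,.0037])-.06*g;print('gauge origin',o)
G=np.stack([(X[...,:2]-o)@g,(X[...,:2]-o)@n],-1)
for name,m in (('rider',box(360,415,285,325)&(S>120)&(H<30)&(z>.034)&(z<.042)),('ptr',box(325,365,295,320)&(V>90)&(z>.033)&(z<.047)),('marks',(G[...,1]>.05)&(G[...,1]<.09)&(z>.026)&(z<.04)&(G[...,0]<0.05)&(G[...,0]>-.14)&(V>90)),('bed',(z>.008)&(z<.016)&box(300,460,170,410)&(V<75))):
    Q=G[m];print(name,m.sum(),np.percentile(Q,[1,50,99],axis=0).round(4).tolist())
m=(G[...,1]>.05)&(G[...,1]<.09)&(z>.026)&(z<.04)&(G[...,0]<0.05)&(G[...,0]>-.14)&(V>90)
print(np.round(np.c_[G[m],z[m]],3).tolist())
E
```

```text
strut both walls 499 c [ 0.4884 -0.0125] size [0.0412 0.1797] long-axis deg -81.92 z med 0.0565
strut z>.037 1095 c [ 0.4869 -0.0134] size [0.1819 0.0882] long-axis deg 85.77 z med 0.0419
trayrim 696 c [0.4822 0.3576] size [0.1619 0.2502] long-axis deg -12.24 z med 0.0336
old both 414 c [0.4853 0.3063] size [0.0425 0.1587] long-axis deg -11.78 z med 0.0255
gauge origin [ 0.5614063  -0.00547915]
rider 331 [[-0.0129, -0.0318], [0.0055, -0.0042], [0.025, 0.0318]]
ptr 77 [[-0.0119, 0.0358], [0.0069, 0.043], [0.0262, 0.0829]]
marks 172 [[-0.1047, 0.0509], [-0.0715, 0.072], [0.007, 0.0888]]
bed 3845 [[-0.1429, -0.0572], [0.0439, 0.0368], [0.2141, 0.0937]]
[[0.009, 0.068, 0.039], [0.008, 0.076, 0.039], [0.007, 0.071, 0.04], [0.005, 0.056, 0.037], [0.005, 0.078, 0.04], [0.005, 0.076, 0.039], [-0.036, 0.072, 0.034], [-0.036, 0.069, 0.032], [-0.036, 0.067, 0.032], [-0.037, 0.064, 0.032], [-0.036, 0.087, 0.032], [-0.037, 0.084, 0.036], [-0.037, 0.082, 0.037], [-0.037, 0.079, 0.031], [-0.037, 0.077, 0.033], [-0.038, 0.074, 0.033], [-0.038, 0.072, 0.031], [-0.038, 0.069, 0.033], [-0.039, 0.067, 0
[... 2919 characters left out ...]
7, 0.08, 0.032], [-0.098, 0.077, 0.032], [-0.098, 0.074, 0.037], [-0.099, 0.072, 0.038], [-0.099, 0.07, 0.034], [-0.099, 0.067, 0.032], [-0.099, 0.065, 0.034], [-0.099, 0.085, 0.035], [-0.099, 0.083, 0.031], [-0.1, 0.08, 0.033], [-0.1, 0.077, 0.038], [-0.1, 0.075, 0.032], [-0.101, 0.073, 0.03], [-0.101, 0.07, 0.032], [-0.101, 0.068, 0.032], [-0.102, 0.065, 0.037], [-0.101, 0.085, 0.032], [-0.102, 0.083, 0.032], [-0.102, 0.08, 0.038], [-0.103, 0.078, 0.034], [-0.103, 0.075, 0.035], [-0.103, 0.073, 0.035], [-0.104, 0.071, 0.032], [-0.104, 0.068, 0.036], [-0.104, 0.066, 0.033], [-0.104, 0.086, 0.031], [-0.104, 0.083, 0.031], [-0.105, 0.081, 0.032], [-0.105, 0.078, 0.03], [-0.105, 0.076, 0.028]]
```

{"op": "send_rows", "data": {"targets": [[0.65,0.0247,0.0397,0,0.1115],[0.65,0.0247,0.0397,0,0.1115],[0.65,0.0247,0.0397,0,0.1115],[0.65,0.0247,0.0397,0,0.1115],[0.65,0.0247,0.0397,0,0.1115]]}}

```text
time: 0.6
tool_pos: [0.3157, -0.2885, 0.2265]
tool_rot: [-3.141, -0.0, 0.935]
contact_force: [0.6, -0.2, -1.0]
opening: 0.0605
grip_force: 0.0
```

{"op": "send_rows", "data": {"targets": [[0.65,0.0247,0.0397,0,0.1115],[0.65,0.0247,0.0397,0,0.1115],[0.65,0.0247,0.0397,0,0.1115],[0.65,0.0247,0.0397,0,0.1115],[0.65,0.0247,0.0397,0,0.1115]]}}

```text
time: 1.1
tool_pos: [0.4393, -0.0899, 0.2266]
tool_rot: [-3.142, 0.0, 1.493]
contact_force: [0.7, -0.7, 0.2]
opening: 0.0597
grip_force: 0.0
```

{"op": "send_rows", "data": {"targets": [[0.65,0.0247,0.0397,0,0.1115],[0.65,0.0247,0.0397,0,0.1115],[0.65,0,0,-0.03,0],[0.65,0,0,-0.03,0],[0.65,0,0,0,0]]}}

```text
time: 1.6
tool_pos: [0.4855, -0.0114, 0.1632]
tool_rot: [-3.134, -0.003, 1.713]
contact_force: [0.3, -0.3, -0.7]
opening: 0.0597
grip_force: 0.0
```

{"op": "send_rows", "data": {"targets": [[0.65,0,0,0,0],[0.65,0,0,-0.03,0],[0.65,0,0,-0.03,0],[0.65,0,0,0,0],[0.65,0,0,0,0]]}}

```text
time: 2.1
tool_pos: [0.489, -0.0128, 0.1083]
tool_rot: [3.14, 0.0, 1.711]
contact_force: [0.2, -0.3, 0.3]
opening: 0.0595
grip_force: 0.0
```

{"op": "send_rows", "data": {"targets": [[0.65,0,0,-0.027,0],[0.65,0,0,-0.027,0],[0.65,0,0,-0.015,0],[0.65,0,0,-0.01,0],[0.65,0,0,0,0]]}}

```text
time: 2.6
tool_pos: [0.4888, -0.0126, 0.0283]
tool_rot: [3.141, 0.0, 1.712]
contact_force: [0.1, 0.7, -0.2]
opening: 0.0599
grip_force: 0.0
```

{"op": "send_rows", "data": {"targets": [[0.3,0,0,0,0],[0.3,0,0,0,0],[0.3,0,0,0,0],[0.3,0,0,0,0],[0.3,0,0,0,0]], "grip_force": 25}}

```text
time: 3.1
tool_pos: [0.4881, -0.0124, 0.0286]
tool_rot: [3.141, 0.0, 1.712]
contact_force: [-3.6, -0.3, 7.0]
opening: 0.0406
grip_force: 25.0
```

{"op": "send_rows", "data": {"targets": [[0.3,0,0,0.01,0],[0.3,0,0,0.02,0],[0.3,0,0,0.03,0],[0.3,0,0,0.03,0],[0.3,0,0,0,0]]}}

```text
time: 3.6
tool_pos: [0.4906, -0.0127, 0.1217]
tool_rot: [3.134, 0.002, 1.712]
contact_force: [0.4, -0.2, -3.6]
opening: 0.0408
grip_force: 25.0
```

{"op": "send_rows", "data": {"targets": [[0.3,0,0.015,0.02,0.05],[0.3,0,0.03,0,0.1],[0.3,0,0.033,0,0.1],[0.3,0,0.033,0,0.1],[0.3,0,0.033,0,0.1]]}}

```text
time: 4.1
tool_pos: [0.4873, 0.1328, 0.1367]
tool_rot: [-3.14, -0.001, 2.166]
contact_force: [0.5, -0.6, -3.8]
opening: 0.0407
grip_force: 25.0
```

{"op": "send_rows", "data": {"targets": [[0.3,0,0.033,0,0.1],[0.3,0,0.033,0,0.1],[0.3,0,0.033,0,0.1],[0.3,0,0.033,0,0.1],[0.3,0,0.033,0,0.1]]}}

```text
time: 4.6
tool_pos: [0.4872, 0.2978, 0.1364]
tool_rot: [-3.14, -0.001, 2.666]
contact_force: [0.7, -0.3, -4.3]
opening: 0.0413
grip_force: 25.0
```

{"op": "send_rows", "data": {"targets": [[0.3,0,0.033,0,0.1],[0.3,-0.001,0.03,0,0.1],[0.3,0,0.02,0,0.068],[0.3,0,0,0,0],[0.3,0,0,0,0]]}}

```text
time: 5.1
tool_pos: [0.4863, 0.3793, 0.1363]
tool_rot: [-3.14, -0.002, 2.93]
contact_force: [-0.4, -0.0, -4.3]
opening: 0.0411
grip_force: 25.0
```

```bash
python3 - <<'E'
from m import *
p,d=grab('top')
cv2.imwrite('pics/top1.png',cv2.resize(p[:,:,::-1],(800,600)))
s=observe();print(s['tool_pos'],s['tool_rot'],s['contact_force'])
E
```

```text
[0.48661655 0.37879991 0.1366088 ] [-3.13983532e+00 -1.40723308e-03  2.92880441e+00] [ 0.36439641  0.6625997  -3.22931245]
```

View pics/top1.png

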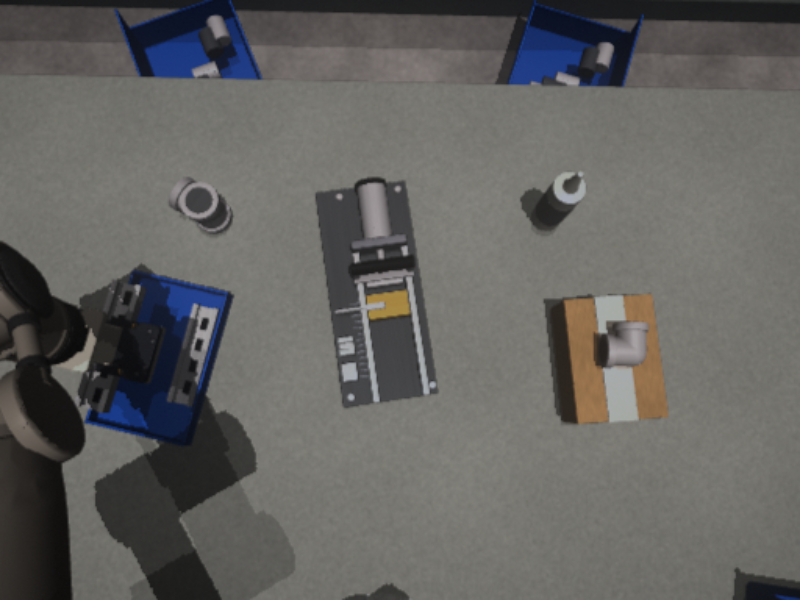

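The strut is held over the tray, and both marks are now clear at (346,347) and (349,372), the fork being the nearer. The fingertips reach about 7 mm below the strut's underside, so I would have to drop it. I'll put it back on the rails and grasp it higher.

{"op": "send_rows", "data": {"targets": [[0.3,0,-0.02,0,-0.068],[0.3,0.001,-0.03,0,-0.1],[0.3,0,-0.033,0,-0.1],[0.3,0,-0.033,0,-0.1],[0.3,0,-0.033,0,-0.1]]}}

```text
time: 5.65
tool_pos: [0.4877, 0.2282, 0.1376]
tool_rot: [-3.141, -0.0, 2.456]
contact_force: [0.1, 0.1, -3.7]
opening: 0.0405
grip_force: 25.0
```

{"op": "send_rows", "data": {"targets": [[0.3,0,-0.033,0,-0.1],[0.3,0,-0.033,0,-0.1],[0.3,0,-0.033,0,-0.1],[0.3,0,-0.033,0,-0.1],[0.3,0,-0.033,0,-0.1]]}}

```text
time: 6.15
tool_pos: [0.4874, 0.0633, 0.1378]
tool_rot: [-3.141, 0.0, 1.955]
contact_force: [0.3, 0.1, -3.3]
opening: 0.0409
grip_force: 25.0
```

{"op": "send_rows", "data": {"targets": [[0.3,0,-0.033,0,-0.1],[0.3,0,-0.03,0,-0.1],[0.3,0,-0.015,0,-0.05],[0.3,0,0,0,0],[0.3,0,0,0,0]]}}

```text
time: 6.65
tool_pos: [0.4876, -0.0129, 0.1377]
tool_rot: [-3.141, -0.0, 1.71]
contact_force: [0.5, 0.4, -3.0]
opening: 0.0407
grip_force: 25.0
```

{"op": "send_rows", "data": {"targets": [[0.3,0,0,-0.03,0],[0.3,0,0,-0.03,0],[0.3,0,0,-0.03,0],[0.3,0,0,0,0],[0.3,0,0,0,0]]}}

```text
time: 7.15
tool_pos: [0.4881, -0.0118, 0.0481]
tool_rot: [-3.141, -0.0, 1.713]
contact_force: [-0.2, 0.1, -2.7]
opening: 0.0405
grip_force: 25.0
```

{"op": "send_rows", "data": {"targets": [[0.3,0,0,-0.01,0],[0.3,0,0,-0.006,0],[0.3,0,0,-0.003,0],[0.3,0,0,0,0],[0.3,0,0,0,0]]}}

```text
time: 7.65
tool_pos: [0.4883, -0.0124, 0.0289]
tool_rot: [3.141, 0.0, 1.712]
contact_force: [0.1, -1.0, -3.6]
opening: 0.0408
grip_force: 25.0
```

{"op": "send_rows", "data": {"targets": [[0.6,0,0,0,0],[0.6,0,0,0,0],[0.6,0,0,0.013,0],[0.6,0,0,0,0],[0.6,0,0,0,0]]}}

```text
time: 8.15
tool_pos: [0.4885, -0.0124, 0.042]
tool_rot: [3.14, 0.0, 1.712]
contact_force: [0.2, 0.3, -0.8]
opening: 0.0549
grip_force: 0.0
```

{"op": "send_rows", "data": {"targets": [[0.3,0,0,0,0],[0.3,0,0,0,0],[0.3,0,0,0,0],[0.3,0,0,0,0],[0.3,0,0,0,0]], "grip_force": 30}}

```text
time: 8.65
tool_pos: [0.488, -0.0123, 0.0414]
tool_rot: [-3.141, -0.0, 1.712]
contact_force: [-0.4, -0.7, -3.4]
opening: 0.0404
grip_force: 30.0
```

{"op": "send_rows", "data": {"targets": [[0.3,0,0,0.01,0],[0.3,0,0,0.02,0],[0.3,0,0,0.03,0],[0.3,0,0,0.03,0],[0.3,0,0,0,0]]}}

```text
time: 9.15
tool_pos: [0.4904, -0.0127, 0.1358]
tool_rot: [3.134, 0.002, 1.712]
contact_force: [0.0, -0.3, -3.7]
opening: 0.041
grip_force: 30.0
```

{"op": "send_rows", "data": {"targets": [[0.3,0,0.015,0.02,0.05],[0.3,0,0.03,0,0.1],[0.3,0,0.033,0,0.1],[0.3,0,0.033,0,0.1],[0.3,0,0.033,0,0.1]]}}

```text
time: 9.65
tool_pos: [0.4872, 0.1327, 0.1508]
tool_rot: [-3.14, -0.001, 2.166]
contact_force: [0.5, 0.2, -3.4]
opening: 0.041
grip_force: 30.0
```

{"op": "send_rows", "data": {"targets": [[0.3,0,0.033,0,0.1],[0.3,0,0.033,0,0.1],[0.3,0,0.033,0,0.1],[0.3,0,0.033,0,0.1],[0.3,0,0.033,0,0.1]]}}

```text
time: 10.15
tool_pos: [0.4872, 0.2977, 0.1505]
tool_rot: [-3.14, -0.001, 2.666]
contact_force: [0.6, -0.1, -4.2]
opening: 0.041
grip_force: 30.0
```

{"op": "send_rows", "data": {"targets": [[0.3,0,0.033,0,0.1],[0.3,-0.001,0.03,0,0.1],[0.3,0,0.02,0,0.068],[0.3,0,0,0,0],[0.3,0,0,0,0]]}}

```text
time: 10.65
tool_pos: [0.4863, 0.3793, 0.1503]
tool_rot: [-3.14, -0.002, 2.93]
contact_force: [-0.5, -1.0, -3.8]
opening: 0.0408
grip_force: 30.0
```

{"op": "send_rows", "data": {"targets": [[0.3,0,0,-0.03,0],[0.3,0,0,-0.03,0],[0.3,0,0,-0.03,0],[0.3,0,0,-0.02,0],[0.3,0,0,0,0]]}}

```text
time: 11.15
tool_pos: [0.4851, 0.377, 0.0383]
tool_rot: [-3.136, -0.006, 2.928]
contact_force: [0.1, -0.4, -3.4]
opening: 0.0409
grip_force: 30.0
```

{"op": "send_rows", "data": {"targets": [[0.3,0,0,-0.015,0],[0.3,0,0,-0.007,0],[0.3,0,0,0,0],[0.3,0,0,0,0]]}}

```text
time: 11.55
tool_pos: [0.4874, 0.3798, 0.0202]
tool_rot: [3.141, 0.001, 2.93]
contact_force: [-0.0, 0.3, -4.4]
opening: 0.0406
grip_force: 30.0
```

{"op": "send_rows", "data": {"targets": [[0.3,0,0,-0.003,0],[0.3,0,0,-0.002,0],[0.3,0,0,0,0],[0.3,0,0,0,0]]}}

```text
time: 11.95
tool_pos: [0.4871, 0.3797, 0.0148]
tool_rot: [3.141, 0.0, 2.93]
contact_force: [-0.2, 0.3, -3.9]
opening: 0.0406
grip_force: 30.0
```

{"op": "send_rows", "data": {"targets": [[0.3,0,0,-0.002,0],[0.3,0,0,-0.001,0],[0.3,0,0,0,0],[0.3,0,0,0,0]]}}

```text
time: 12.35
tool_pos: [0.4871, 0.3796, 0.0117]
tool_rot: [3.142, -0.0, 2.93]
contact_force: [0.4, 1.1, -2.8]
opening: 0.0407
grip_force: 30.0
```

{"op": "send_rows", "data": {"targets": [[0.3,0,0,-0.001,0],[0.3,0,0,0,0],[0.3,0,0,0,0]]}}

```text
time: 12.65
tool_pos: [0.4871, 0.3796, 0.0107]
tool_rot: [3.142, -0.0, 2.93]
contact_force: [0.3, -0.0, -4.1]
opening: 0.0406
grip_force: 30.0
```

{"op": "send_rows", "data": {"targets": [[0.3,0,0,-0.001,0],[0.3,0,0,0,0],[0.3,0,0,0,0]]}}

```text
time: 12.95
tool_pos: [0.4872, 0.3797, 0.0104]
tool_rot: [3.141, 0.0, 2.93]
contact_force: [-2.3, -1.8, 5.3]
opening: 0.0407
grip_force: 30.0
```

Contact with the floor. I'll release and retreat, then measure the marks from the picture taken when they were uncovered.

{"op": "send_rows", "data": {"targets": [[0.58,0,0,0,0],[0.58,0,0,0,0],[0.58,0,0,0,0],[0.58,0,0,0.005,0],[0.58,0,0,0.015,0]]}}

```text
time: 13.45
tool_pos: [0.4863, 0.3791, 0.029]
tool_rot: [-3.14, -0.002, 2.93]
contact_force: [-0.5, 0.3, 0.0]
opening: 0.0532
grip_force: 0.0
```

{"op": "send_rows", "data": {"targets": [[0.58,0,0,0.035,0],[0.58,0,0,0.045,0],[0.58,0,0,0.045,0],[0.58,0,0,0.045,0],[0.58,0,0,0.01,0]]}}

```text
time: 13.95
tool_pos: [0.4892, 0.3809, 0.2175]
tool_rot: [3.133, 0.009, 2.93]
contact_force: [0.9, 0.3, 0.6]
opening: 0.0532
grip_force: 0.0
```

```bash
cat > g.py <<'E'
from m import *
g=np.array([np.cos(np.radians(8.8)),np.sin(np.radians(8.8))]);n=np.array([-g[1],g[0]])
o=np.array([.6207,.0037])-.06*g
def rays(name,uv,z):
    c=calibration(name);K=np.array(c['intrinsics']);T=np.linalg.inv(np.array(c['world_to_cam']))
    uv=np.asarray(uv,float);D=np.stack([(uv[...,0]-K[0,2])/K[0,0],-(uv[...,1]-K[1,2])/K[1,1],-np.ones(uv.shape[:-1])],-1)@T[:3,:3].T
    P=T[:3,3]+D*((z-T[2,3])/D[...,2])[...,None]
    return np.stack([(P[...,:2]-o)@g,(P[...,:2]-o)@n],-1)
def resample(name,p,z,x0,x1,y0,y1,s=.0005):
    "brightness rectified onto plane z in gauge axes; rows = x, cols = y"
    c=calibration(name);K=np.array(c['intrinsics']);W=np.array(c['world_to_cam'])
    xs=np.arange(x0,x1,s);ys=np.arange(y0,y1,s);A,B=np.meshgrid(xs,ys,indexing='ij')
    XY=o+A[...,None]*g+B[...,None]*n
    P=np.concatenate([XY,np.full(A.shape+(1,),z)],-1)@W[:3,:3].T+W[:3,3]
    u=-P[...,0]/P[...,2]*K[0,0]+K[0,2];v=P[...,1]/P[...,2]*K[1,1]+K[1,2]
    return xs,ys,cv2.remap(p,u.astype(np.float32),v.astype(np.float32),cv2.INTER_LINEAR)
E
python3 - <<'E'
from g import *
p,d=load('top')
xs,ys,I=resample('top',p,.034,-.145,.06,.05,.10)
prof=I[:,(ys>.066)&(ys<.084)].mean((1,2))
print('marks profile',[(round(x*1e3),int(v)) for x,v in zip(xs[::4],prof[::4])])
xs,ys,I2=resample('top',p,.040,-.03,.045,.0,.10)
q=I2[:,(ys>.06)&(ys<.078)].mean((1,2));print('ptr',[(round(x*1e3,1),int(v)) for x,v in zip(xs[::2],q[::2]) if v>50])
p,d=grab('top');X=cloud('top',d);z=X[...,2]
x,y=X[...,0],X[...,1];c=np.array([.4822,.3576]);t=np.radians(-12.24)
a=(x-c[0])*np.cos(t)+(y-c[1])*np.sin(t);b=-(x-c[0])*np.sin(t)+(y-c[1])*np.cos(t)
m=(abs(a)<.12)&(b>-.01)&(b<.065)&(z>.02)&(z<.05)
print('strut tray xy',np.percentile(a[m],[1,99]),np.percentile(b[m],[1,99]),np.percentile(z[m],[5,50,95]))
s,_=read_camera('scene')
a1=cv2.resize(np.flipud(I)[:,::-1,::-1],None,fx=1.4,fy=1.4);a2=cv2.resize(p[:,:300,::-1],(470,600))
cv2.imwrite('pics/chk.png',np.hstack([a2,cv2.copyMakeBorder(a1,0,600-a1.shape[0],0,0,cv2.BORDER_CONSTANT)]))
E
```

```text
marks profile [(-145, 74), (-143, 70), (-141, 70), (-139, 73), (-137, 88), (-135, 111), (-133, 122), (-131, 124), (-129, 115), (-127, 98), (-125, 76), (-123, 71), (-121, 70), (-119, 70), (-117, 70), (-115, 70), (-113, 70), (-111, 69), (-109, 66), (-107, 84), (-105, 128), (-103, 166), (-101, 172), (-99, 172), (-97, 172), (-95, 171), (-93, 171), (-91, 170), (-89, 170), (-87, 170), (-85, 170), (-83, 170), (-81, 165), (-79, 140), (-77, 83), (-75, 64), (-73, 69), (-71, 69), (-69, 67), (-67, 66), (-65, 92), (-63, 138), (-61, 168), (-59, 168), (-57, 160), (-55, 153), (-53, 164), (-51, 169), (-49, 166), (-47, 152), (-45, 132), (-43, 142), (-41, 167), (-39, 163), (-37, 137), (-35, 87), (-33, 63), (-31, 67), (-29, 67), (-27, 67), (-25, 67), (-23, 67), (-21, 67), (-19, 67), (-17, 67), (-15, 67), (-13, 67), (-11, 66), (-9, 66), (-7, 66), (-5, 66), (-3, 64), (-1, 60), (1, 58), (3, 75), (5, 111), (7, 138), (9, 119), (11, 75), (13, 64), (15, 65), (17, 65), (19, 65), (21, 65), (23, 65), (25, 65), (27, 65), (29, 65), (31, 65), (33, 65), (35, 65), (37, 65), (39, 65), (41, 65), (43, 65), (45, 65), (47,
[... 1285 characters left out ...]
, (np.float64(20.0), 65), (np.float64(21.0), 65), (np.float64(22.0), 65), (np.float64(23.0), 65), (np.float64(24.0), 65), (np.float64(25.0), 65), (np.float64(26.0), 65), (np.float64(27.0), 65), (np.float64(28.0), 65), (np.float64(29.0), 65), (np.float64(30.0), 65), (np.float64(31.0), 65), (np.float64(32.0), 65), (np.float64(33.0), 65), (np.float64(34.0), 65), (np.float64(35.0), 65), (np.float64(36.0), 65), (np.float64(37.0), 65), (np.float64(38.0), 65), (np.float64(39.0), 65), (np.float64(40.0), 65), (np.float64(41.0), 65), (np.float64(42.0), 65), (np.float64(43.0), 65), (np.float64(44.0), 65)]
strut tray xy [-0.11959655  0.11985188] [0.00027191 0.04374111] [0.02153309 0.02511365 0.02838289]
```

View pics/chk.png

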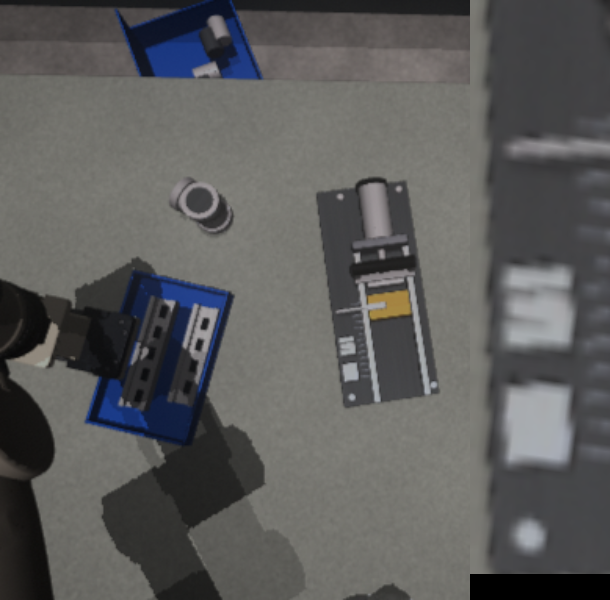

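The strut lies flat beside the old one, at tray y ≈ +0.022 with its top at about 25 mm. The fork centre is at gauge x ≈ -50 mm and the pointer at +6.4 mm. A pull of about 70 mm is needed.

{"op": "send_rows", "data": {"targets": [[0.5,0.0111,-0.0314,0,-0.1005],[0.5,0.0111,-0.0314,0,-0.1005],[0.5,0.0111,-0.0314,0,-0.1005],[0.5,0.0111,-0.0314,0,-0.1005],[0.5,0.0111,-0.0314,0,-0.1005]]}}

```text
time: 14.55
tool_pos: [0.5419, 0.2211, 0.2078]
tool_rot: [-3.139, -0.002, 2.423]
contact_force: [0.0, 0.0, 0.2]
opening: 0.0459
grip_force: 0.0
```

{"op": "send_rows", "data": {"targets": [[0.5,0.0111,-0.0314,0,-0.1005],[0.5,0.0111,-0.0314,0,-0.1005],[0.5,0.0111,-0.0314,0,-0.1005],[0.5,0.0111,-0.0314,0,-0.1005],[0.5,0.0111,-0.0314,0,-0.1005]]}}

```text
time: 15.05
tool_pos: [0.5974, 0.0643, 0.2077]
tool_rot: [-3.138, -0.001, 1.921]
contact_force: [0.5, 0.4, 0.0]
opening: 0.0462
grip_force: 0.0
```

{"op": "send_rows", "data": {"targets": [[0.5,0.0111,-0.0314,0,-0.1005],[0.5,0.0111,-0.0314,0,-0.1005],[0.5,0,0,-0.03,0],[0.5,0,0,0,0],[0.5,0,0,0,0]]}}

```text
time: 15.55
tool_pos: [0.6192, 0.0033, 0.1783]
tool_rot: [-3.138, -0.001, 1.724]
contact_force: [0.4, -0.2, -0.0]
opening: 0.0461
grip_force: 0.0
```

Next I go down to TCP z ≈ 0.074.

{"op": "send_rows", "data": {"targets": [[0.5,0.001,0,-0.03,0],[0.5,0,0,-0.03,0],[0.5,0,0,-0.025,0],[0.5,0,0,-0.02,0],[0.5,0,0,0,0]]}}

```text
time: 16.05
tool_pos: [0.6197, 0.004, 0.0728]
tool_rot: [-3.137, -0.001, 1.725]
contact_force: [0.2, -0.5, 0.1]
opening: 0.0458
grip_force: 0.0
```

{"op": "send_rows", "data": {"targets": [[0.1,0,0,0,0],[0.1,0,0,0,0],[0.1,0,0,0,0],[0.1,0,0,0,0],[0.1,0,0,0,0]], "grip_force": 35}}

```text
time: 16.55
tool_pos: [0.6194, 0.0025, 0.076]
tool_rot: [-3.138, 0.0, 1.724]
contact_force: [-9.6, -1.8, 9.4]
opening: 0.019
grip_force: 35.0
```

{"op": "send_rows", "data": {"targets": [[0.1,-0.004,-0.0006,0,0],[0.1,-0.0079,-0.0012,0,0],[0.1,-0.0079,-0.0012,0,0],[0.1,-0.0079,-0.0012,0,0],[0.1,-0.0079,-0.0012,0,0]]}}

```text
time: 17.05
tool_pos: [0.5873, -0.0026, 0.076]
tool_rot: [3.136, 0.001, 1.724]
contact_force: [7.6, 2.5, 2.6]
opening: 0.0189
grip_force: 35.0
```

{"op": "send_rows", "data": {"targets": [[0.1,-0.0079,-0.0012,0,0],[0.1,-0.0079,-0.0012,0,0],[0.1,-0.005,-0.0008,0,0],[0.1,0,0,0,0],[0.1,0,0,0,0]]}}

```text
time: 17.55
tool_pos: [0.5669, -0.0058, 0.076]
tool_rot: [3.136, 0.001, 1.724]
contact_force: [8.1, 2.0, 2.8]
opening: 0.0193
grip_force: 35.0
```

```bash
cat > meas.py <<'E'
from g import *
import sys
p,d=grab('top');X=cloud('top',d)
gx=(X[...,:2]-o)@g;gy=(X[...,:2]-o)@n;z=X[...,2]
# pointer over +y rail edge..tip: thin bright ridge, between rail (y 45) and marks (y 60), and tip region
for y0,y1 in((.047,.06),(.06,.084)):
    xs,ys,I=resample('top',p,.042,-.12,.05,y0,y1);q=I.mean((1,2));print([(round(x*1e3),int(v)) for x,v in zip(xs[::4],q[::4]) if v>85])
hsv=cv2.cvtColor(p,cv2.COLOR_RGB2HSV)
m=(hsv[...,1]>120)&(hsv[...,0]<30)&(abs(gy)<.036)&(z>.034)&(z<.042)&(gx<.05)&(gx>-.14)
print('rider',m.sum(),np.percentile(gx[m],[1,50,99]) if m.sum() else '')
m=(abs(gy)<.045)&(z>.085)&(z<.11)&(gx<.1);print('bar?',m.sum())
xs,ys,I=resample('top',p,.042,-.145,.06,-.06,.10)
I=cv2.resize(np.flipud(I)[:,::-1,::-1],None,fx=1.4,fy=1.4);cv2.imwrite(f'pics/{sys.argv[1]}.png',I)
s=observe();t=np.array(s['tool_pos'])[:2];print('tcp gauge',(t-o)@g,(t-o)@n,s['contact_force'],s['time'])
E
python3 meas.py pull1
```

```text
[(-48, 87), (-46, 87), (-44, 87), (-42, 86), (-40, 86)]
[]
rider 0 
bar? 24
tcp gauge 0.005422511748492382 -0.0012080254065369661 [7.57546313 1.16000026 1.01807018] 17.6
```

View pics/pull1.png

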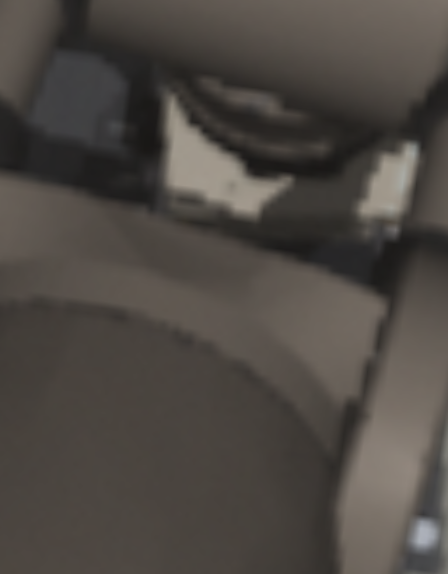

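The arm blocks the top view, so I'll use the scene camera.

```bash
python3 - <<'E'
from g import *
p,d=grab('scene')
# crop around gauge
cv2.imwrite('pics/sc1.png',cv2.resize(p[150:260,230:350,::-1],None,fx=5,fy=5,interpolation=cv2.INTER_CUBIC))
E
```

```text
(no output)
```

View pics/sc1.png

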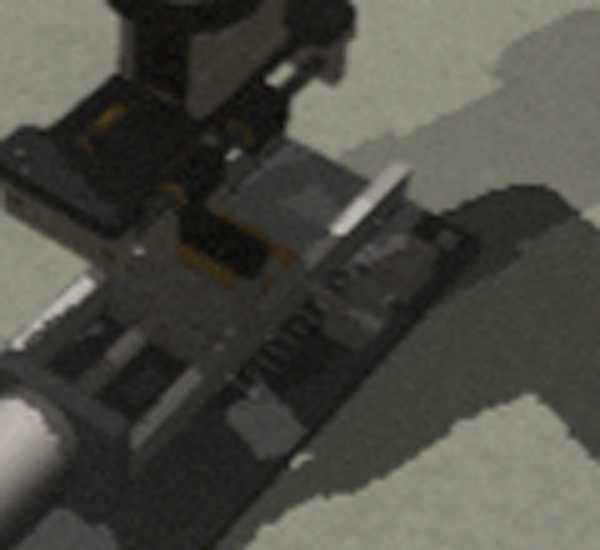

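The scene crop shows the pointer and forked mark in the arm's shadow, around (330,290). I'll stretch the contrast and rectify.

```bash
cat > sc.py <<'E'
from g import *
import sys
def run(tag,img=False):
    acc=[]
    for i in range(3):
        p,d=read_camera('scene');acc.append(p.astype(np.float32))
    p=np.mean(acc,0);np.save('scene_'+tag+'.npy',p)
    for z,lab in((.034,'marks z34'),(.042,'ptr z42')):
        xs,ys,I=resample('scene',p,z,-.12,.01,.03,.10)
        for y0,y1 in((.062,.074),(.074,.084)):
            q=I[:,(ys>y0)&(ys<y1)].mean((1,2));print(lab,y0,' '.join(f'{x*1e3:.0f}:{v:.0f}' for x,v in zip(xs[::4],q[::4])))
    xs,ys,I=resample('scene',p,.040,-.12,.01,.03,.10,.00025)
    I=np.flipud(I)[:,::-1,::-1];I=np.clip((I-20)*2.5,0,255).astype(np.uint8)
    if img: cv2.imwrite(f'pics/{tag}.png',cv2.resize(I,None,fx=1.1,fy=1.1))
    s=observe();t=np.array(s['tool_pos'])[:2];print('tcp gauge',(t-o)@g,(t-o)@n,s['contact_force'],s['time'])
run(sys.argv[1],True)
E
python3 sc.py s53
```

```text
marks z34 0.062 -120:42 -118:43 -116:43 -114:43 -112:43 -110:43 -108:45 -106:48 -104:53 -102:59 -100:66 -98:71 -96:73 -94:72 -92:70 -90:65 -88:65 -86:66 -84:65 -82:64 -80:63 -78:59 -76:56 -74:56 -72:52 -70:45 -68:40 -66:43 -64:48 -62:51 -60:50 -58:47 -56:47 -54:47 -52:45 -50:42 -48:41 -46:42 -44:46 -42:48 -40:49 -38:48 -36:49 -34:48 -32:44 -30:39 -28:37 -26:38 -24:39 -22:35 -20:28 -18:26 -16:27 -14:29 -12:27 -10:25 -8:27 -6:31 -4:32 -2:28 0:26 2:27 4:29 6:29 8:26
marks z34 0.074 -120:30 -118:31 -116:33 -114:32 -112:30 -110:29 -108:30 -106:35 -104:44 -102:50 -100:51 -98:51 -96:52 -94:51 -92:50 -90:51 -88:51 -86:50 -84:50 -82:50 -80:50 -78:50 -76:48 -74:47 -72:45 -70:45 -68:45 -66:46 -64:48 -62:49 -60:50 -58:50 -56:49 -54:46 -52:45 -50:45 -48:46 -46:48 -44:53 -42:60 -40:63 -38:57 -36:49 -34:46 -32:45 -30:46 -28:45 -26:44 -24:44 -22:43 -20:39 -18:30 -16:25 -14:25 -12:25 -10:24 -8:24 -6:24 -4:24 -2:24 0:24 2:25 4:25 6:25 8:25
ptr z42 0.062 -120:97 -118:79 -116:60 -114:52 -112:51 -110:51 -108:51 -106:51 -104:51 -102:51 -100:52 -98:54 -96:58 -94:63 -92:67 -90:69 -88:67 -86:67 -84:66 -82:67
[... 161 characters left out ...]
 -34:49 -32:49 -30:50 -28:49 -26:42 -24:34 -22:32 -20:34 -18:36 -16:33 -14:27 -12:26 -10:30 -8:32 -6:29 -4:26 -2:29 0:34 2:35 4:30 6:27 8:30
ptr z42 0.074 -120:66 -118:50 -116:34 -114:28 -112:28 -110:28 -108:28 -106:28 -104:27 -102:27 -100:32 -98:41 -96:50 -94:53 -92:56 -90:59 -88:59 -86:57 -84:53 -82:51 -80:51 -78:50 -76:50 -74:50 -72:50 -70:49 -68:47 -66:46 -64:46 -62:46 -60:46 -58:48 -56:49 -54:49 -52:49 -50:48 -48:47 -46:46 -44:45 -42:46 -40:46 -38:50 -36:55 -34:58 -32:55 -30:49 -28:46 -26:45 -24:45 -22:46 -20:44 -18:44 -16:41 -14:36 -12:29 -10:24 -8:25 -6:24 -4:24 -2:24 0:25 2:25 4:24 6:25 8:24
tcp gauge 0.005490226719862592 -0.0012111290932165176 [7.57272144 2.06390539 2.72469853] 17.8
```

View pics/s53.png

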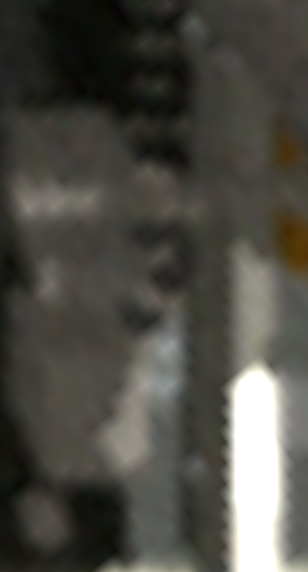

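The pointer shows as a bright strip at pixel (55,198), gauge x ≈ -34 mm, which agrees with the pull from the TCP (≈53 mm). I'll check how far the scene camera is off using the first scene picture.

```bash
python3 - <<'E'
from g import *
p0=cv2.resize(cv2.imread('pics/scene0.png')[:,:,::-1],(512,384),interpolation=cv2.INTER_AREA).astype(np.float32)
def ctr(p,a,b,name='scene',z=.042):
    xs,ys,I=resample(name,p,z,a,b,.072,.082,.00025);q=I.mean((1,2));q=np.clip(q-(q.min()+.3*(np.ptp(q))),0,None);return (q*xs).sum()/q.sum()
print('scene0',ctr(p0,-.005,.02),'scene53',ctr(np.load('scene_s53.npy'),-.043,-.025))
t1=cv2.resize(cv2.imread('pics/top1.png')[:,:,::-1],(512,384),interpolation=cv2.INTER_AREA).astype(np.float32)
print('top1',ctr(t1,-.005,.018,'top'))
xs,ys,I=resample('top',t1,.034,-.075,-.025,.066,.084,.00025);q=I.mean((1,2));h=(q.min()+q.max())/2;w=xs[q>h];print('fork edges top',w.min(),w.max(),(w.min()+w.max())/2)
xs,ys,I=resample('top',t1,.034,-.12,-.068,.066,.084,.00025);q=I.mean((1,2));h=(q.min()+q.max())/2;w=xs[q>h];print('plain edges top',w.min(),w.max(),(w.min()+w.max())/2)
E
```

```text
scene0 0.0058636274070919675 scene53 -0.034059542936587785
top1 0.005787035965273608
fork edges top -0.06374999999999999 -0.03624999999999996 -0.049999999999999975
plain edges top -0.10524999999999998 -0.07849999999999996 -0.09187499999999997
```

Both cameras agree: the pointer is at -34.1 and the fork centre at -50.0, so 16 mm remain. I'll go slowly.

{"op": "send_rows", "data": {"targets": [[0.1,-0.004,-0.0006,0,0],[0.1,-0.004,-0.0006,0,0],[0.1,-0.003,-0.0005,0,0],[0.1,-0.002,-0.0003,0,0],[0.1,-0.0015,-0.0002,0,0]]}}

```text
time: 18.3
tool_pos: [0.5532, -0.008, 0.076]
tool_rot: [3.134, 0.002, 1.724]
contact_force: [10.9, 3.6, -1.5]
opening: 0.019
grip_force: 35.0
```

{"op": "send_rows", "data": {"targets": [[0.1,-0.001,-0.0002,0,0],[0.1,0,0,0,0],[0.1,0,0,0,0],[0.1,0,0,0,0]]}}

```text
time: 18.7
tool_pos: [0.5522, -0.0082, 0.076]
tool_rot: [3.134, 0.001, 1.724]
contact_force: [9.6, 3.5, 0.2]
opening: 0.0193
grip_force: 35.0
```

```bash
python3 sc.py s69; python3 - <<'E'
from g import *
p=np.load('scene_s69.npy')
xs,ys,I=resample('scene',p,.042,-.06,-.041,.072,.082,.00025);q=I.mean((1,2));q=np.clip(q-(q.min()+.3*(np.ptp(q))),0,None);print((q*xs).sum()/q.sum())
E
```

```text
marks z34 0.062 -120:48 -118:48 -116:48 -114:48 -112:48 -110:50 -108:52 -106:55 -104:60 -102:65 -100:65 -98:64 -96:62 -94:62 -92:62 -90:61 -88:59 -86:56 -84:55 -82:54 -80:53 -78:50 -76:47 -74:48 -72:48 -70:44 -68:41 -66:42 -64:45 -62:48 -60:47 -58:47 -56:48 -54:48 -52:45 -50:42 -48:40 -46:39 -44:42 -42:45 -40:45 -38:44 -36:44 -34:43 -32:40 -30:38 -28:37 -26:38 -24:39 -22:34 -20:29 -18:27 -16:28 -14:30 -12:27 -10:25 -8:26 -6:30 -4:31 -2:27 0:25 2:26 4:29 6:31 8:27
marks z34 0.074 -120:30 -118:31 -116:31 -114:31 -112:30 -110:29 -108:30 -106:35 -104:43 -102:50 -100:50 -98:50 -96:50 -94:50 -92:50 -90:49 -88:49 -86:49 -84:50 -82:51 -80:50 -78:49 -76:47 -74:45 -72:46 -70:46 -68:47 -66:49 -64:52 -62:56 -60:58 -58:61 -56:62 -54:60 -52:55 -50:49 -48:47 -46:50 -44:56 -42:64 -40:67 -38:62 -36:55 -34:49 -32:46 -30:46 -28:46 -26:45 -24:45 -22:43 -20:38 -18:30 -16:25 -14:25 -12:24 -10:24 -8:24 -6:24 -4:24 -2:25 0:26 2:25 4:26 6:27 8:26
ptr z42 0.062 -120:97 -118:81 -116:64 -114:56 -112:54 -110:54 -108:54 -106:54 -104:54 -102:55 -100:56 -98:60 -96:65 -94:68 -92:68 -90:67 -88:66 -86:67 -84:66 -82:65
[... 186 characters left out ...]
:39 -26:36 -24:33 -22:32 -20:36 -18:39 -16:33 -14:28 -12:29 -10:33 -8:37 -6:31 -4:26 -2:28 0:32 2:33 4:27 6:25 8:28
ptr z42 0.074 -120:65 -118:50 -116:36 -114:31 -112:30 -110:29 -108:29 -106:29 -104:30 -102:33 -100:36 -98:42 -96:49 -94:52 -92:50 -90:49 -88:50 -86:50 -84:50 -82:49 -80:48 -78:49 -76:50 -74:49 -72:49 -70:47 -68:45 -66:46 -64:46 -62:47 -60:47 -58:47 -56:49 -54:52 -52:54 -50:56 -48:56 -46:53 -44:48 -42:46 -40:47 -38:51 -36:56 -34:58 -32:54 -30:50 -28:47 -26:45 -24:45 -22:45 -20:44 -18:43 -16:40 -14:36 -12:29 -10:24 -8:24 -6:24 -4:24 -2:24 0:24 2:24 4:24 6:25 8:24
tcp gauge -0.009518136135540707 -0.001281026649105431 [ 9.8710198   1.40055565 -0.38968   ] 18.85
-0.04991041677925787
```

View pics/s69.png

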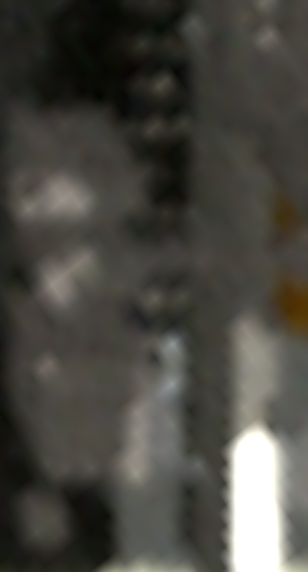

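The estimates of the pointer from the TCP and the camera are -48 to -50, against a fork centre of -50. I'll ease the handle home with the grip kept.

{"op": "send_rows", "data": {"targets": [[0.1,0.004,0.0006,0,0],[0.1,0.0075,0.0011,0,0],[0.1,0.0075,0.0012,0,0],[0.1,0.0075,0.0012,0,0],[0.1,0.0075,0.0011,0,0]]}}

```text
time: 19.35
tool_pos: [0.5853, -0.0029, 0.076]
tool_rot: [3.137, 0.001, 1.724]
contact_force: [5.4, 1.4, 3.9]
opening: 0.019
grip_force: 35.0
```

{"op": "send_rows", "data": {"targets": [[0.1,0.0075,0.0012,0,0],[0.1,0.0075,0.0011,0,0],[0.1,0.007,0.0011,0,0],[0.1,0.005,0.0008,0,0],[0.1,0.004,0.0006,0,0]]}}

```text
time: 19.85
tool_pos: [0.6155, 0.0019, 0.076]
tool_rot: [3.139, 0.001, 1.724]
contact_force: [2.6, 2.0, 6.7]
opening: 0.0191
grip_force: 35.0
```

{"op": "send_rows", "data": {"targets": [[0.1,0.003,0.0004,0,0],[0.1,0.002,0.0003,0,0],[0.1,0.001,0.0002,0,0],[0.1,0,0,0,0],[0.1,0,0,0,0]]}}

```text
time: 20.35
tool_pos: [0.6193, 0.0025, 0.076]
tool_rot: [-3.14, 0.0, 1.724]
contact_force: [-3.5, 0.2, 10.9]
opening: 0.0192
grip_force: 35.0
```

{"op": "send_rows", "data": {"targets": [[0.5,0,0,0,0],[0.5,0,0,0,0],[0.5,0,0,0,0],[0.5,0,0,0.02,0],[0.5,0,0,0.035,0]]}}

```text
time: 20.85
tool_pos: [0.6183, 0.0028, 0.1272]
tool_rot: [-3.135, -0.002, 1.724]
contact_force: [0.3, 0.1, 0.3]
opening: 0.0456
grip_force: 0.0
```

{"op": "send_rows", "data": {"targets": [[0.5,0,0,0.045,0],[0.5,0,0,0.04,0],[0.5,-0.02,0.045,0,0],[0.5,-0.02,0.045,0,0],[0.5,-0.02,0.045,0,0]]}}

```text
time: 21.35
tool_pos: [0.5594, 0.1387, 0.2146]
tool_rot: [-3.141, -0.0, 1.722]
contact_force: [1.4, 1.0, -0.3]
opening: 0.0458
grip_force: 0.0
```

{"op": "send_rows", "data": {"targets": [[0.5,-0.02,0.045,0,0],[0.5,-0.02,0.045,0,0],[0.5,-0.02,0.045,0,0],[0.5,-0.02,0.04,0,0],[0.5,0,0,0,0]]}}

```text
time: 21.85
tool_pos: [0.4773, 0.3171, 0.2144]
tool_rot: [-3.14, -0.001, 1.73]
contact_force: [0.4, 0.0, -0.2]
opening: 0.0457
grip_force: 0.0
```

```bash
python3 meas.py back1; python3 - <<'E'
from g import *
p,d=load('top');X=cloud('top',d);gx=(X[...,:2]-o)@g;gy=(X[...,:2]-o)@n;z=X[...,2]
m=(abs(gy)<.045)&(z>.093)&(z<.11)&(gx<.1)&(gx>0);print('bar x',gx[m].mean(),m.sum())
E
```

```text
[(-104, 87), (-102, 97), (-92, 89), (-84, 86), (-82, 91), (-74, 85), (-72, 88), (-64, 92), (-62, 92), (-52, 104), (-50, 133), (-48, 137), (-46, 98), (-24, 87), (-16, 85), (-14, 89), (-6, 87), (-4, 93), (6, 85), (14, 86)]
[(-106, 106), (-104, 144), (-102, 156), (-100, 158), (-98, 158), (-96, 158), (-94, 157), (-92, 155), (-90, 154), (-88, 153), (-86, 153), (-84, 154), (-82, 152), (-80, 137), (-78, 91), (-64, 124), (-62, 153), (-60, 155), (-58, 150), (-56, 141), (-54, 140), (-52, 139), (-50, 146), (-48, 145), (-46, 120), (-44, 128), (-42, 153), (-40, 151), (-38, 131), (-36, 88)]
rider 326 [-0.06766543 -0.04840686 -0.02923538]
bar? 306
tcp gauge -0.03265252475178212 0.3291311867937997 [-0.18374982 -0.27678755  0.30295831] 21.9
bar x 0.058533704195989245 296
```

View pics/back1.png

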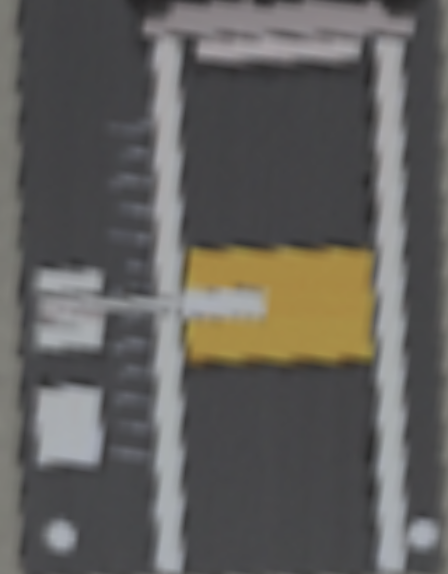

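The rectified view shows the pointer inside the fork slot. It stands at x ≈ -49 mm against the fork centre at -50 mm, and the slide is home. I'm handing in.

```bash
python3 -c "
from cell import hand_in
print(hand_in())"
```

```text
the job is handed in; nothing more can be done
None
```

The strut lies flat in the tray beside the old one, the pointer stands in the fork slot about 1 mm from its centre, the handle was eased fully home, and the job is handed in at about 22 s of the 56 s allowed; the hand-in gave no verdict.

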